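# Snap the spare-cell case shut, then lift the leaking cell with the tongs

### The arm

A 6-joint arm with a two-finger parallel gripper is mounted at the origin on a cart in front of the work surface, level with it; the furniture and walls round the work are solid. World frame = base frame: x ahead of the robot, y to its left, z up, the work surface at z = 0. Lengths are in mm, angles in rad, forces in N, time in s.
With the tool pointing down it reaches from about 275 to 825 mm from the base axis. Payload 5.2 kg.
Tool frame: the origin (TCP) lies between the finger pads; the fingertips stand tip_extent ahead of it and the grasp point (between the pads) lies 5 mm behind it (tip_extent is the distance from the TCP to the fingertips, in mm); z points along the fingers, y is the line along which they close (so a half turn about z gives the same grasp; the last joint's range is limited). The gripper opens to 93 mm and grips with 3 to 60 N. Pads are 15 mm wide; open, the fingers measure 128 mm over their backs; the gripper's body (75 mm by 188 mm) begins 65 mm behind the grasp point.
Start: joints at [-1.351, 0.259, 1.535, -0, 1.348, -0.203], TCP at [225.694, -501.565, 232.653] pointing down, gripper open.
Joint ranges: [-3.14, 3.14], [-0.91, 2.08], [0.19, 2.58], [-1.22, 4.36], [0.22, 2.71], [-3.12, 3.12]. Speed limits (rad/s): [2.57, 2.57, 3.14, 3.14, 3.14, 3.14].

### API

Orientations are given as a unit quaternion [x, y, z, w].
In Python, from bench import observe, get_image, camera_model, job_done, tip_extent gives the robot as it stands.
- The arm moves only by the tool send_rows, never from a script. Its argument "commands" is a list of rows, each a list of 3 entries, a list of its own where there are three numbers: the turn, a rotation vector about the tool's x, y, z in degrees, then the shift along the tool's x, y, z in m, then the closure, from -1 (fully open) to 1 (shut). In form: [[[rx, ry, rz], [x, y, z], hand], ...]. A call has 1 to 8 rows; each row is the pose to reach, as a shift and turn from the pose commanded when the call began, along the tool's axes at that moment; what a row does not reach only later rows make up. A row lasts 1/12 s, in which the tool goes at most 41.7 mm and 7.16 degrees, less where a joint would pass 70% of its speed; a pose out of reach is approached as far as the arm can. A call with a gripper value outside its range is refused whole. The fingers move at their own pace and stop on an object; "force" is the grip in N (left out, the last holds). Time passes only in rows, so rows that repeat a pose let the fingers close. It gives the time, the measured TCP pose, the force, the opening and the grip force at its end, in the units of the state.
- observe(): the state, without advancing time (a new reading comes with each control period).
- get_image(name): name is "scene" or "top" or "wrist"; returns the picture (400x640x3 uint8, blue, green, red); there is no depth.
- camera_model(name): a dict with "intrinsics" (3x3 intrinsics, pixels), "rvec" (rotation vector, rad) and "tvec" (3), from world to camera coordinates, as OpenCV has them. Camera axes: x right, y down, z forward; pixel columns grow to the right and rows downward; lengths in mm; the calibration is good to about 2 mm. A picture is of the moment at which its call begins: read the wrist's pose just before it. camera_model takes no time and is no camera call; for the wrist camera it gives the pose at the moment of the call.
- job_done(): hands the job in; it is judged then, once.
The state is a dict: "clock": time; "joint_positions": joint angles; "qd": joint speeds; "joint_torque": joint torques, N m; "tcp_pos": TCP position; "tool_rot": TCP orientation; "force": force on the tool from outside, world axes, zero at the start; "wrist_torque": the same for the moment, N m; "width": finger opening in mm; "grip_force": force on a finger pad.
Only numpy, scipy, OpenCV 4.12 (cv2) and the standard library are available. Lean on these libraries where they do the work, as an engineer would, in place of code of your own. Each camera call takes 0.05 s, during which the arm holds its last target. There are 200 camera calls.

### The job

The red AA cell lying on the black rubber mat is leaking, so the gripper must never touch it. First press the open lid of the spare-cell case down until its catch snaps shut, so that nothing gets onto the good cells; then take the yellow tongs by their black grips, close their jaws on the red cell and lift it. Finish still squeezing the tongs, holding the cell steady in their jaws at least 10 cm above the table, case still shut and the other things left where they are.

Things in the scene. Friction and masses are not known exactly. Their poses are not given: they have to be found in the camera images.
- case_lid (a joint): lid angle, rad: 0 = shut, about 1 = standing open; friction keeps it where it is left. Let down without force it stops on its catch (a sprung roller) at about 0.12; the front edge then takes 5 to 8 N downward to snap past, and reads under 0.05 once snapped. The case is fixed to the table
- lid_hinge (a point): middle of the lid's hinge line at the back of the case, 13 mm above the table; +x from the case's front to its back, y along the hinge, z up. The case: grey tray 60 x 126 x 12.5 mm with blue-and-white cells, black-framed clear lid 66 mm deep from the hinge to its front edge, with an orange thumb tab mid-front; opens up and back
- lid_front (a point): middle of the lid's front strip on its outer (upper) face, 60 mm from the hinge line and 9.5 mm above it when shut (22.5 mm above the table): the place to press. The orange tab juts out to 75 mm from the hinge line
- mat: thin black rubber mat 120 x 120 x 2 mm fixed to the table; origin at the centre of its underside, z up
- bad_cell: the leaking AA cell, red with a white end, 14 x 50 x 14 mm, about 23 g, lying on the mat without rolling; origin at the centre of its underside (7 mm below its axis), y along its length, z up. The other cells, blue and white, are good and stay fixed in the case
- tongs: yellow spring tongs, 190 mm long, 65 g, lying on edge: two arms 18 mm high that close sideways, hinged at the tail 85 mm behind the origin. Origin midway between the black grips, at the arms' lower edge; +x to the jaws, z up. Grips: from 30 mm behind to 30 mm ahead of the origin; at the origin 46 mm wide over their outer faces when open, 34 mm with the jaws on a 14 mm item
- jaw_left (a point): middle of the inner face of the left (+y) jaw (30 mm long, 14 mm high), 9 mm above the tongs' lower edge. With the tongs open the point midway between the jaws lies 80 mm ahead of the tongs' origin on their +x axis; the jaws end 17 mm further on
- jaw_right (a point): middle of the inner face of the right (-y) jaw, mirror image of jaw_left. The jaws stand 37 mm apart when open. The spring opens them with 2.5 N at the grips when open, 5 N on a 14 mm item. Squeezed at both grips, both arms close evenly about the middle line; the tongs frame belongs to the left arm and turns with it by up to 0.1 rad (0.07 on a 14 mm item)
- stapler_blue: bystander: blue stapler 34 x 136 x 50 mm, y along its length, origin at the centre of its underside
- marker: bystander: white marker pen with a black cap, 123 mm long, 16 mm thick, y along its length, origin at the centre of its underside
- tape_roll: bystander: brown packing-tape roll lying flat, 100 mm across, 48 mm high, origin at the centre of its underside
Mind the look-alikes: they are no part of the job. There is more than one size of the tongs; the job needs the larger.

How it is judged (in metres and radians):
On the way, in this order (a step that is already met when the one before it is completed fails the run):
1. the case's lid is pressed shut past its catch (value of joint case_lid below 0.05 rad), for 0.2 s.
2. the red cell is lifted off the mat between the jaws of the tongs (height (world z) of bad_cell above 0.04 m and contact force between bad_cell and tongs above 0.5 N and contact force between the fingers and tongs above 1 N), for 0.2 s.
At the end, for the whole second after the job is handed in: Lid under 0.05 rad. Gripper squeezes the tongs (over 1 N); the red cell is in their jaws (over 0.5 N, within 40 mm of each jaw's middle), underside over 80 mm above the table, slower than 5 cm/s, untouched by the robot. Bystanders within 30 mm of their starts (value of joint case_lid below 0.05 rad and height (world z) of bad_cell above 0.08 m and contact force between bad_cell and tongs above 0.5 N and distance between bad_cell and jaw_left below 0.04 m and distance between bad_cell and jaw_right below 0.04 m and contact force between the fingers and tongs above 1 N and contact force between each of the arm, the fingers and bad_cell below 0.1 N and linear speed of bad_cell below 0.05 m/s and distance of each of stapler_blue, marker, tape_roll from where it was at the start of the episode below 0.03 m); the arm keeps its last pose, push and grip.
It fails at once if the robot itself touches the leaking cell (contact force between any of the fingers, the arm and bad_cell above 0.2 N).
It fails at once if a bystander is knocked away (more than 30 mm) (distance of any of stapler_blue, marker, tape_roll from where it was at the start of the episode above 0.03 m).
It also fails if it takes over 54 s, if anything falls off the work surface, if the arm or the gripper's body presses on something with over 40 N, if the wrist force passes 120 N, or if a joint passes its speed limit or range.

## Working session

There is one attempt and no reset: what is moved stays moved. The work goes in short steps, Python scripts to look and compute and a tool call to move; the robot and the scene stay as the last step left them, time stands still between calls to the robot, and variables do not carry over. Pictures are saved under pics/ and viewed, at most 10 in all, crops included, and the job is handed in when it is done.

Besides the shell and the picture viewer there is one more tool, called in YAML: its name, and indented under it one key for each argument. send_rows: Moves the arm, as the interface text tells. Its arguments: {"type":"object","properties":{"commands":{"type":"array","items":{"type":"array"}},"force":{"type":"number"}},"required":["commands"]}

```bash
mkdir -p pics; ls; python3 - <<'E'
from bench import *
import cv2
print(observe(), tip_extent)
for n in("scene","top"):
    cv2.imwrite(f"pics/{n}0.png",get_image(n)); print(camera_model(n))
E
```

```text
pics
{'clock': 0.0, 'joint_positions': array([-1.35079953e+00,  2.59323379e-01,  1.53603485e+00,  1.71741184e-05,
        1.34797638e+00, -2.02776161e-01]), 'qd': array([-7.57141107e-04, -1.04824034e-04, -6.34263137e-05, -1.93730494e-04,
        1.30250746e-03,  2.06353795e-03]), 'joint_torque': array([ 8.83916764e-04, -4.37308645e+01, -2.83999586e+01,  7.20780878e-02,
        4.15093673e-02, -1.47760838e-04]), 'tcp_pos': array([ 225.58932726, -501.06792066,  231.84758571]), 'tool_rot': array([ 9.77740978e-01,  2.09813776e-01,  8.73476881e-07, -8.71020608e-04]), 'force': array([-0.32696505,  0.58623327,  0.22348655]), 'wrist_torque': array([ 0.01972535,  0.01537056, -0.04191168]), 'grip_force': 0.0, 'width': 93.11806100320501} 14.0
{'intrinsics': array([[410.05835465,   0.        , 318.19820309],
       [  0.        , 410.05835465, 198.72062332],
       [  0.        ,   0.        ,   1.        ]]), 'rvec': array([ 1.84173378, -0.81692121,  0.51554439]), 'tvec': array([-329.35924975,  211.11810291,  935.60888292])}
{'intrinsics': array([[513.30973907,   0.        , 327.87137787],
       [  0.        , 513.30973907, 199.1860613 ],
       [  0.        ,   0.        ,   1.        ]]), 'rvec': array([ 2.18009266, -2.1571611 ,  0.11149374]), 'tvec': array([ -19.22911696,  488.1958634 , 1320.87667142])}
```

View pics/top0.png

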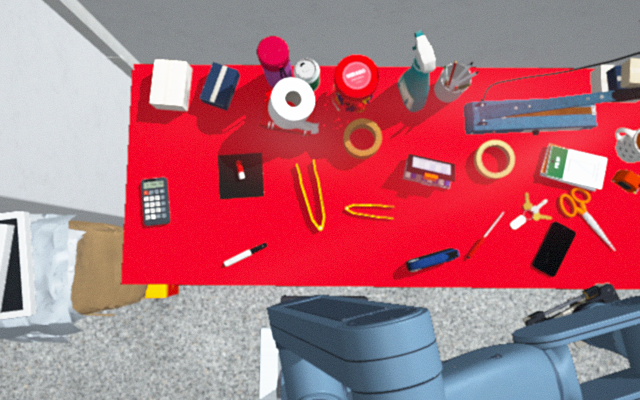

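View pics/scene0.png

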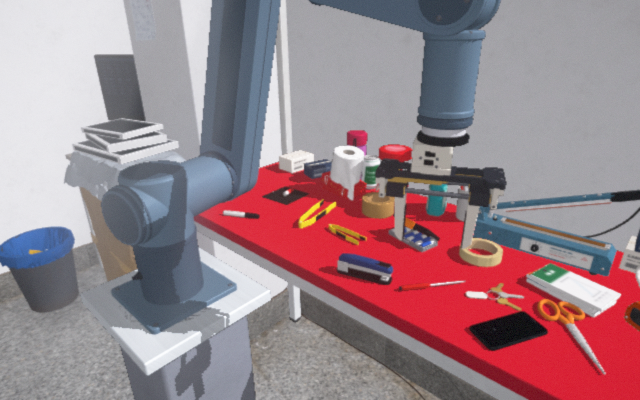

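Top view: the mat is at (241,175) with the red cell at (239,170). There are two yellow tongs: the large pair at (311,195), tail (319,228), jaws up at about (307,160), and the small pair at (370,211). The large pair, about twice as long, fits the job. The case is at (430,170), the stapler at (432,260), the marker at (245,255) and the brown tape at (363,137). I'll confirm with an enlarged crop and measure by colour.

```bash
cat > h.py <<'E'
import numpy as np, cv2
from bench import *
def cast(cm,uv,z):
    K=cm["intrinsics"];R,_=cv2.Rodrigues(cm["rvec"]);t=cm["tvec"]
    uv=np.atleast_2d(np.float64(uv)); d=np.c_[uv,np.ones(len(uv))]@np.linalg.inv(K).T@R; c=-R.T@t
    return c+d*((np.broadcast_to(z,len(uv))-c[2])/d[:,2])[:,None]
def proj(cm,P):
    return cv2.projectPoints(np.float64(np.atleast_2d(P)),cm["rvec"],cm["tvec"],cm["intrinsics"],None)[0][:,0]
E
python3 - <<'E'
from h import *
im=cv2.imread("pics/top0.png");cm=camera_model("top")
cv2.imwrite("pics/crop_top.png",cv2.resize(im[135:235,210:470],None,fx=3,fy=3,interpolation=cv2.INTER_CUBIC))
hsv=cv2.cvtColor(im,cv2.COLOR_BGR2HSV)
m=cv2.inRange(hsv,(18,120,120),(35,255,255))
n,l,s,c=cv2.connectedComponentsWithStats(m)
for i in range(1,n):
    if s[i,4]>15: print(i,s[i],c[i],cast(cm,c[i],9)[0].round())
for nm,p,z in(("tail",(320,229),9),("jl",(298,163),9),("jr",(315,161),9),("mat",(241,175),2),("cell",(239,170),9),("caseL",(405,168),20),("caseR",(455,175),20),("tape",(363,137),48),("stapler",(432,260),50),("marker",(245,255),8),("smalltongs",(370,211),8)):
    print(nm,cast(cm,p,z)[0].round(),p)
E
```

```text
3 [372 124   8  10  20] [375.75 128.05] [ 684. -141.    9.]
8 [296 160  29  71 321] [312.53894081 197.51090343] [494.  27.   9.]
11 [524 194   8  15  59] [527.08474576 203.18644068] [ 485. -542.    9.]
16 [345 204  43  10  90] [360.32222222 206.64444444] [ 471. -100.    9.]
19 [533 213  18   7  61] [539.60655738 216.47540984] [ 450. -575.    9.]
25 [144 284  23  15 296] [155.8277027  290.76689189] [245. 432.   9.]
tail [411.   6.   9.] (320, 229)
jl [586.  67.   9.] (298, 163)
jr [592.  21.   9.] (315, 161)
mat [553. 219.   2.] (241, 175)
cell [566. 224.   9.] (239, 170)
caseL [ 574. -217.   20.] (405, 168)
caseR [ 557. -350.   20.] (455, 175)
tape [ 650. -104.   48.] (363, 137)
stapler [ 333. -280.   50.] (432, 260)
marker [340. 202.   8.] (245, 255)
smalltongs [ 460. -126.    8.] (370, 211)
```

View pics/crop_top.png

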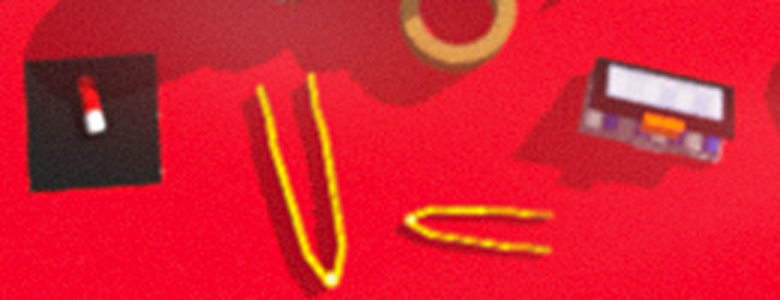

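The crop confirms the large tongs at (311,195) and the small pair beside them. The case front faces the robot. Next I'll hover over the case to look with the wrist camera.

send_rows:
  commands:
    - [[0,0,15],[0.2,-0.03,-0.034],-1]
    - [[0,0,15],[0.2,-0.03,-0.034],-1]
    - [[0,0,15],[0.2,-0.03,-0.034],-1]
    - [[0,0,31],[0.35,-0.06,-0.068],-1]
    - [[0,0,31],[0.35,-0.06,-0.068],-1]
    - [[0,0,31],[0.35,-0.06,-0.068],-1]
    - [[0,0,31],[0.35,-0.06,-0.068],-1]
    - [[0,0,31],[0.35,-0.06,-0.068],-1]

```text
clock: 0.77
tcp_pos: [487.6, -325.1, 292.3]
tool_rot: [0.998, -0.059, -0.0, -0.0]
force: [1.7, -1.2, -0.0]
width: 93.0
grip_force: 0.0
```

send_rows:
  commands:
    - [[0,0,0],[0,0,0],-1]
    - [[0,0,0],[0,0,0],-1]
    - [[0,0,0],[0,0,0],-1]
    - [[0,0,0],[0,0,0],-1]

```text
clock: 1.1
tcp_pos: [485.2, -327.3, 291.6]
tool_rot: [0.998, -0.06, -0.001, -0.0]
force: [-0.5, -0.0, 0.1]
width: 93.4
grip_force: 0.0
```

```bash
python3 - <<'E'
from h import *
s=observe();cm=camera_model("wrist");print(s["tcp_pos"],s["tool_rot"],s["force"])
R,_=cv2.Rodrigues(cm["rvec"]);print(-R.T@cm["tvec"],R[2],cm["intrinsics"][0,0])
cv2.imwrite("pics/w1.png",get_image("wrist"));np.save("w1.npy",cm,allow_pickle=True)
E
```

```text
[ 485.20181223 -327.28300797  291.57189309] [ 9.98214900e-01 -5.97188719e-02 -7.64164759e-04 -2.92336081e-04] [-0.45281637 -0.0111127   0.14594467]
[ 562.73746838 -336.06411242  442.83260301] [-0.27609031  0.03297182 -0.96056598] 294.2154352341678
```

View pics/w1.png

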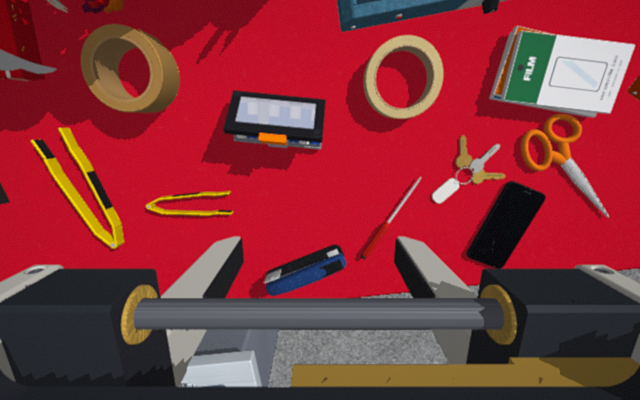

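Wrist view: the case lid runs from its back edge at (233,91)-(325,101) to its front edge at (226,131)-(322,148), with the orange tab at (272,138). I'll enlarge it to read the corners.

```bash
python3 - <<'E'
from h import *
im=cv2.imread("pics/w1.png");t=cv2.imread("pics/top0.png")
a=cv2.resize(im[80:160,210:340],None,fx=6,fy=6,interpolation=cv2.INTER_CUBIC)[:400,:780]
a=cv2.resize(im[85:155,215:335],None,fx=6,fy=6,interpolation=cv2.INTER_CUBIC)
b=cv2.resize(t[150:195,395:460],None,fx=4,fy=4,interpolation=cv2.INTER_CUBIC)
b=np.pad(b,((0,0),(0,a.shape[1]-b.shape[1]),(0,0)))
cv2.imwrite("pics/c2.png",np.vstack([a,b])); print(a.shape,b.shape)
E
```

```text
(420, 720, 3) (180, 720, 3)
```

View pics/c2.png

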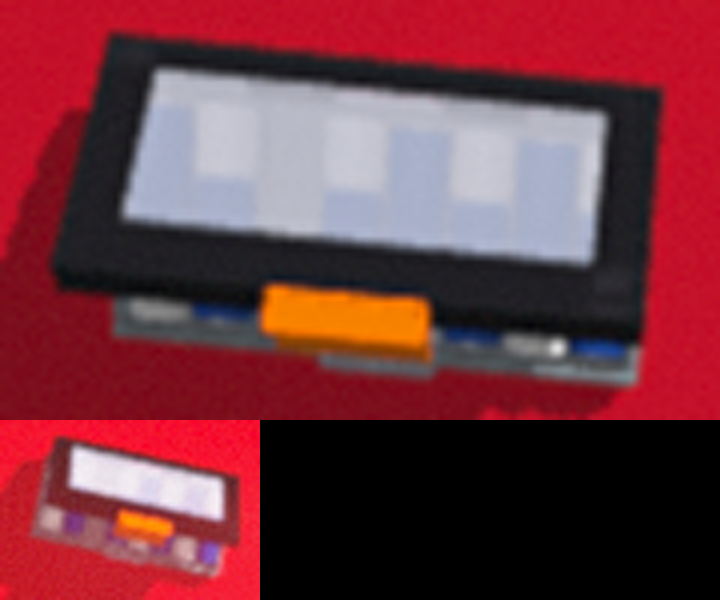

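```bash
python3 - <<'E'
from h import *
cw=np.load("w1.npy",allow_pickle=True).item();ct=camera_model("top")
w=lambda *p:np.float64(p)/6+[215,85]-.4
t=lambda *p:np.float64(p)/4+[395,150]-.4
R,_=cv2.Rodrigues
E
python3 - <<'E'
from h import *
cw=np.load("w1.npy",allow_pickle=True).item();ct=camera_model("top")
w=lambda p:np.float64(p)/6+[215,85]-.4
t=lambda p:np.float64(p)/4+[395,150]-.4
P=lambda c:c["intrinsics"]@np.c_[cv2.Rodrigues(c["rvec"])[0],c["tvec"]]
def tri(a,b):
    X=cv2.triangulatePoints(P(cw),P(ct),w(a).reshape(2,1),t(b).reshape(2,1))[:,0];return (X[:3]/X[3]).round(1)
print("back L,R",tri((110,35),(57,18)),tri((662,90),(240,55)))
print("front L,R",tri((57,265),(48,88)),tri((642,325),(235,125)))
print("tab",tri((265,287),(120,92)),tri((430,297),(172,102)))
f=cast(cw,[w((115,338)),w((638,385))],0);print("tray front z0",f.round(1))
y=f[0]-f[1];print(np.linalg.norm(y),np.degrees(np.arctan2(-y[0],y[1])))
f=cast(ct,[t((35,118)),t((222,158))],0);print("tray front top",f.round(1))
b=cast(cw,[w((110,35)),w((662,90))],20);print("lid back z20",b.round(1))
y=b[0]-b[1];print(np.linalg.norm(y),np.degrees(np.arctan2(-y[0],y[1])))
for z in(60,70,80):
  b=cast(cw,[w((57,265)),w((642,325))],z);print("lid front",z,b.round(1),np.linalg.norm(b[0]-b[1]))
E
```

```text
back L,R [ 611.8 -227.4   22.5] [ 587.1 -347.9   24.9]
front L,R [ 561.  -216.    53.1] [ 537.4 -338.    48.1]
tab [ 555.5 -260.7   65. ] [ 549.6 -294.2   63.4]
tray front z0 [[ 547.5 -208.6    0. ]
 [ 520.7 -334.8    0. ]]
129.0482952011719 -11.960576993251163
tray front top [[ 547.3 -215.9    0. ]
 [ 521.6 -341.     0. ]]
lid back z20 [[ 613.7 -226.5   20. ]
 [ 587.3 -348.    20. ]]
124.34907026922642 -12.25786343135629
lid front 60 [[ 565.8 -216.8   60. ]
 [ 538.8 -337.3   60. ]] 123.54237472031588
lid front 70 [[ 565.7 -219.9   70. ]
 [ 539.4 -337.3   70. ]] 120.31531480563639
lid front 80 [[ 565.6 -223.    80. ]
 [ 540.  -337.3   80. ]] 117.08825489095693Traceback (most recent call last):
  File "<stdin>", line 5, in <module>
TypeError: cannot unpack non-iterable builtin_function_or_method object
```

Hinge about (593,-285), yaw about -12°, lid angle about 0.8. I'll close the fingers and go above the lid's front.

send_rows:
  commands:
    - [[0,0,5.2],[0.077,-0.057,0.08],1]
    - [[0,0,5.2],[0.077,-0.057,0.08],1]
    - [[0,0,5.2],[0.077,-0.057,0.08],1]
    - [[0,0,5.2],[0.077,-0.057,0.14],1]
    - [[0,0,5.2],[0.077,-0.057,0.187],1]
    - [[0,0,5.2],[0.077,-0.057,0.187],1]
    - [[0,0,5.2],[0.077,-0.057,0.187],1]
    - [[0,0,5.2],[0.077,-0.057,0.187],1]
  force: 20

```text
clock: 1.82
tcp_pos: [568.0, -279.8, 104.1]
tool_rot: [0.994, -0.105, -0.002, -0.001]
force: [0.7, 0.0, 0.4]
width: 44.2
grip_force: 0.0
```

```bash
python3 - <<'E'
from h import *
s=observe();q=s["tool_rot"];a=2*np.arctan2(q[1],q[0]);print(s["tcp_pos"],np.degrees(a),s["force"],s["width"])
d=s["tcp_pos"][:2]-[593,-285];print("case x,y",d@[.978,-.21],d@[.21,.978])
E
```

```text
[ 567.97274018 -279.78034712  104.1037383 ] -12.092776917431811 [0.68009177 0.02787092 0.38039011] 44.19195398158567
case x,y -25.57278720803343 -0.15090404996445647
```

send_rows:
  commands:
    - [[0,0,0],[0,0,0],1]
    - [[0,0,0],[0,0,0],1]
    - [[0,0,0],[0,0,0],1]
    - [[0,0,0],[0,0,0],1]
    - [[0,0,0],[0,0,0],1]
    - [[0,0,0],[0,0,0],1]

```text
clock: 2.32
tcp_pos: [569.8, -279.3, 106.1]
tool_rot: [0.995, -0.104, 0.001, 0.0]
force: [0.3, 0.0, -0.9]
width: 4.2
grip_force: 0.0
```

send_rows:
  commands:
    - [[0,0,0],[0,0,0.015],1]
    - [[0,0,0],[0,0,0.03],1]
    - [[0,0,0],[-0.004,0,0.034],1]
    - [[0,0,0],[-0.009,0,0.038],1]
    - [[0,0,0],[-0.013,0,0.042],1]
    - [[0,0,0],[-0.017,0,0.047],1]
    - [[0,0,0],[-0.021,0,0.052],1]
    - [[0,0,0],[-0.024,0,0.057],1]

```text
clock: 2.98
tcp_pos: [545.7, -274.2, 48.4]
tool_rot: [0.995, -0.104, 0.0, 0.0]
force: [0.5, 0.7, 0.6]
width: 0.3
grip_force: 0.2
```

```bash
python3 - <<'E'
from h import *
s=observe();print(s["tcp_pos"],s["force"],s["width"])
im=get_image("scene");cv2.imwrite("pics/s2.png",cv2.resize(im[180:290,340:480],None,fx=5,fy=5,interpolation=cv2.INTER_CUBIC))
E
```

```text
[ 545.73814962 -274.23004041   48.38197119] [0.51065617 0.70081233 0.56336877] 0.3065044236337679
```

View pics/s2.png

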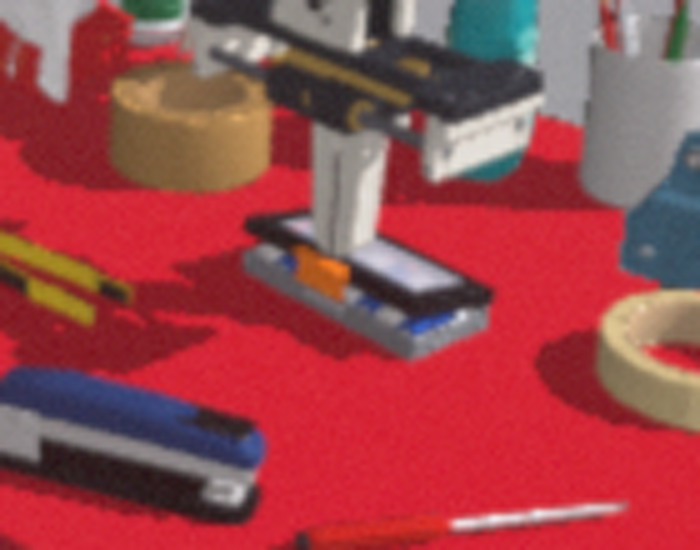

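The fingers are on the lid's front strip, just behind the orange tab, and the lid is nearly down. I'll press on.

send_rows:
  commands:
    - [[0,0,0],[-0.003,0,0.003],1]
    - [[0,0,0],[-0.005,0,0.006],1]
    - [[0,0,0],[-0.007,0,0.008],1]
    - [[0,0,0],[-0.008,0,0.01],1]
    - [[0,0,0],[-0.008,0,0.012],1]
    - [[0,0,0],[-0.008,0,0.013],1]
    - [[0,0,0],[-0.008,0,0.014],1]
    - [[0,0,0],[-0.008,0,0.014],1]

```text
clock: 3.7
tcp_pos: [537.9, -272.5, 36.2]
tool_rot: [0.995, -0.104, -0.0, 0.0]
force: [-4.0, 2.1, 16.2]
width: 0.3
grip_force: 8.3
```

send_rows:
  commands:
    - [[0,0,0],[0,0,0.001],1]
    - [[0,0,0],[0,0,0.001],1]
    - [[0,0,0],[0,0,0.001],1]
    - [[0,0,0],[0,0,0.001],1]

```text
clock: 4.03
tcp_pos: [537.9, -272.6, 36.0]
tool_rot: [0.995, -0.104, -0.0, 0.0]
force: [-5.8, 3.5, 22.2]
width: 0.6
grip_force: 11.1
```

send_rows:
  commands:
    - [[0,0,0],[0,0,-0.04],1]
    - [[0,0,0],[0,0,-0.08],1]
    - [[0,0,0],[0,0,-0.12],1]
    - [[0,0,0],[0,0,-0.16],0]
    - [[0,0,0],[0,0,-0.2],-1]
    - [[0,0,0],[-0.04,-0.04,-0.24],-1]
    - [[0,0,0],[-0.06,-0.08,-0.24],-1]
    - [[0,0,0],[-0.08,-0.12,-0.24],-1]

```text
clock: 4.7
tcp_pos: [492.9, -166.7, 272.7]
tool_rot: [0.994, -0.106, 0.001, 0.001]
force: [1.4, 1.2, 0.2]
width: 29.3
grip_force: 0.0
```

send_rows:
  commands:
    - [[0,0,0],[-0.02,-0.04,-0.04],-1]
    - [[0,0,0],[-0.05,-0.08,-0.06],-1]
    - [[0,0,0],[-0.06,-0.11,-0.06],-1]
    - [[0,0,0],[-0.06,-0.15,-0.06],-1]
    - [[0,0,0],[-0.06,-0.17,-0.06],-1]
    - [[0,0,0],[-0.06,-0.18,-0.06],-1]
    - [[0,0,0],[-0.06,-0.18,-0.06],-1]
    - [[0,0,0],[-0.06,-0.18,-0.06],-1]

```text
clock: 5.37
tcp_pos: [471.7, 21.9, 330.1]
tool_rot: [0.995, -0.104, -0.001, 0.0]
force: [0.2, 0.3, 0.3]
width: 82.4
grip_force: 0.0
```

```bash
python3 - <<'E'
from h import *
s=observe();cm=camera_model("wrist");print(s["tcp_pos"],s["tool_rot"],s["qd"].max())
im=get_image("wrist");cv2.imwrite("pics/w3.png",im);np.save("w3.npy",cm,allow_pickle=True)
cv2.imwrite("pics/w3b.png",cv2.resize(im[:280],None,fx=1.25,fy=1.25,interpolation=cv2.INTER_CUBIC))
E
```

```text
[471.66489545  21.90433267 330.10281438] [ 9.94627040e-01 -1.03519041e-01 -7.86272463e-04  4.91161119e-04] 0.0050479096618373485
```

View pics/w3b.png

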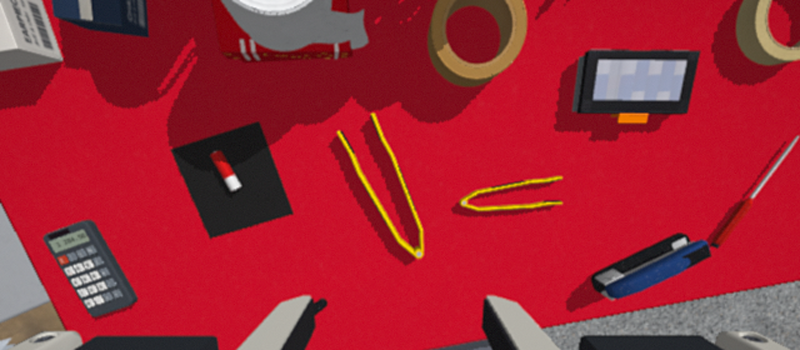

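The lid is shut flat in w3b, with the tab at (632,118). The big tongs have their tail at (418,257) and jaw tips at (340,133) and (374,115). The cell runs from (215,152) to (235,188) on the mat. Next I'll measure all of these.

```bash
cat > meas.py <<'E'
from h import *
im=cv2.imread("pics/w3.png");cm=np.load("w3.npy",allow_pickle=True).item()
hsv=cv2.cvtColor(im,cv2.COLOR_BGR2HSV)
m=cv2.inRange(hsv,(20,130,110),(35,255,255));m[:,355:]=0;m[:85]=0;m[215:]=0;m[:,:250]=0
p=np.argwhere(m)[:,::-1];W=cast(cm,p,18)[:,:2]
print(len(p),"x range",W[W[:,0].argmin()],W[W[:,0].argmax()])
tail=W[W[:,0]<W[:,0].min()+6].mean(0)
c=W.mean(0)-tail;ax=c/np.linalg.norm(c)
for _ in range(5):
    n=np.array([-ax[1],ax[0]]);u=(W-tail)@ax;v=(W-tail)@n;mid=[];
    for a in range(40,170,10):
        k=(u>a)&(u<a+10);L=v[k&(v>0)];Rr=v[k&(v<0)]
        if len(L) and len(Rr): mid.append((a+5,L.mean(),Rr.mean(),L.max(),Rr.min()))
    mid=np.array(mid);f=np.polyfit(mid[:,0],(mid[:,1]+mid[:,2])/2,1)
    ax=ax+f[0]*n;ax/=np.linalg.norm(ax)
print("tail",tail,"ax",ax,"yaw",np.degrees(np.arctan2(ax[1],ax[0])),"off",f)
print(mid.round(1));print("ends",u[v>0].max(),u[v<0].max(),u.min())
# mat & cell
k=np.zeros(m.shape,np.uint8);k[95:195,135:238]=1
mat=cv2.inRange(hsv,(0,0,0),(180,255,75))*k
mat=cv2.morphologyEx(mat,cv2.MORPH_CLOSE,np.ones((25,25)));mat=cv2.erode(mat,np.ones((7,7)))
cell=cv2.bitwise_and(mat,cv2.inRange(hsv,(0,0,90),(180,255,255)))
n,l,s,_=cv2.connectedComponentsWithStats(cell);i=1+s[1:,4].argmax();print(s[1:])
q=np.argwhere(l==i)[:,::-1];C=cast(cm,q,12)[:,:2]
r=cv2.minAreaRect(C.astype(np.float32));b=cv2.boxPoints(r);print("cell rect",r,"mean",C.mean(0));print(b)
w=hsv[q[:,1],q[:,0]];wh=C[(w[:,1]<110)].mean(0);rd=C[w[:,1]>150].mean(0);print("white",wh,"red",rd,"dir",np.degrees(np.arctan2(*(rd-wh)[::-1])))
E
python3 meas.py
```

```text
810 x range [410.16150817   5.48792574] [593.96607595  28.4096251 ]
tail [412.89069719   8.08864414] ax [0.97087356 0.23959242] yaw 13.862485739061258 off [-6.06263025e-14 -1.83617510e+00]
[[ 45.   15.  -18.5  18.1 -20.6]
 [ 55.   15.8 -19.5  18.8 -22.4]
 [ 65.   16.4 -20.4  19.5 -22.9]
 [ 75.   17.2 -20.8  20.2 -22.8]
 [ 85.   18.1 -21.7  20.9 -24.5]
 [ 95.   18.6 -22.1  21.6 -24.4]
 [105.   19.3 -23.1  22.3 -25.6]
 [115.   20.  -23.7  23.  -26. ]
 [125.   20.4 -24.2  23.  -26.4]
 [135.   20.2 -23.8  23.  -25.5]
 [145.   19.5 -23.1  22.3 -25.3]
 [155.   19.3 -22.8  21.5 -24.9]
 [165.   19.9 -23.7  22.2 -25.9]]
ends 180.74896218382088 180.67005094203122 -3.2728098737642815
[[169 121  24  32 328]]
cell rect ((567.7618408203125, 220.8054656982422), (49.928955078125, 16.722862243652344), 12.806318283081055) mean [566.99162114 220.8686117 ]
[[541.565   223.42538]
 [545.27167 207.1185 ]
 [593.9587  218.18555]
 [590.252   234.49243]]
white [552.0249028  217.19842931] red [575.9700211  223.15621625] dir 13.972058894691582
```

Tongs origin is at (495.4,26.5) with yaw 13.9°. The cell centre is at (567.8,220.8) with axis at about 13.3°. I'll move above the grips.

send_rows:
  commands:
    - [[0,0,-6.5],[0.022,-0.0094,0.04],-1]
    - [[0,0,-13],[0.022,-0.0094,0.08],-1]
    - [[0,0,-19.5],[0.022,-0.0094,0.12],-1]
    - [[0,0,-25.7],[0.022,-0.0094,0.16],-1]
    - [[0,0,-25.7],[0.022,-0.0094,0.2],-1]
    - [[0,0,-25.7],[0.022,-0.0094,0.21],-1]
    - [[0,0,-25.7],[0.022,-0.0094,0.21],-1]
    - [[0,0,-25.7],[0.022,-0.0094,0.21],-1]

```text
clock: 6.08
tcp_pos: [496.1, 25.5, 121.5]
tool_rot: [0.993, 0.118, -0.0, 0.0]
force: [0.9, 0.3, 1.1]
width: 92.8
grip_force: 0.0
```

```bash
python3 - <<'E'
from h import *
s=observe();q=s["tool_rot"];a=2*np.arctan2(q[1],q[0]);print(s["tcp_pos"],q,np.degrees(a),s["width"])
d=np.array([495.4,26.5])-s["tcp_pos"][:2];print("tool shift",d@[np.cos(a),np.sin(a)],d@[np.sin(a),-np.cos(a)])
E
```

```text
[496.13808007  25.53456547 121.48149723] [ 9.92962985e-01  1.18425057e-01 -4.86828307e-05  1.20748171e-04] 13.6024338413093 92.81632714773446
tool shift -0.4903234917658923 -1.1119392477886116
```

send_rows:
  commands:
    - [[0,0,0],[0,-0.001,0.04],-1]
    - [[0,0,0],[0,-0.001,0.075],-1]
    - [[0,0,0],[0,-0.001,0.095],-1]
    - [[0,0,0],[0,-0.001,0.1],-1]
    - [[0,0,0],[0,-0.001,0.1],-1]
    - [[0,0,0],[0,-0.001,0.1],-1]
  force: 10

```text
clock: 6.58
tcp_pos: [497.5, 27.2, 23.0]
tool_rot: [0.993, 0.119, 0.002, 0.001]
force: [-0.4, 0.3, -0.3]
width: 93.0
grip_force: 0.0
```

```bash
python3 - <<'E'
from h import *
s=observe();print(s["tcp_pos"],s["force"],s["width"])
E
```

```text
[497.49776794  27.21829278  22.99699512] [-0.35020052  0.29633162 -0.25871807] 92.96849124716576
```

send_rows:
  commands:
    - [[0,0,0],[-0.002,0,0.006],-0.2]
    - [[0,0,0],[-0.002,0,0.006],-0.05]
    - [[0,0,0],[-0.002,0,0.006],0.0]
    - [[0,0,0],[-0.002,0,0.006],0.04]
    - [[0,0,0],[-0.002,0,0.006],0.08]
    - [[0,0,0],[-0.002,0,0.006],0.12]
    - [[0,0,0],[-0.002,0,0.006],0.12]
    - [[0,0,0],[-0.002,0,0.006],0.12]
  force: 10

```text
clock: 7.25
tcp_pos: [493.4, 27.3, 14.8]
tool_rot: [0.993, 0.12, 0.0, 0.0]
force: [-0.6, -0.6, 0.7]
width: 44.7
grip_force: 3.0
```

send_rows:
  commands:
    - [[0,0,0],[0,0,0],0.12]
    - [[0,0,0],[0,0,0],0.12]
    - [[0,0,0],[0,0,0],0.12]
    - [[0,0,0],[0,0,0],0.12]

```text
clock: 7.58
tcp_pos: [493.4, 27.3, 14.8]
tool_rot: [0.993, 0.119, 0.0, 0.0]
force: [0.4, 0.4, 0.3]
width: 41.3
grip_force: 3.7
```

Gripped at 41 mm and 3.7 N, as predicted. Now lift and check how the tongs hang.

send_rows:
  commands:
    - [[0,0,0],[0,0,-0.005],0.12]
    - [[0,0,0],[0,0,-0.015],0.12]
    - [[0,0,0],[0,0,-0.03],0.12]
    - [[0,0,0],[0,0,-0.045],0.12]
    - [[0,0,0],[0,0,-0.055],0.12]
    - [[0,0,0],[0,0,-0.06],0.12]
    - [[0,0,0],[0,0,-0.06],0.12]
    - [[0,0,0],[0,0,-0.06],0.12]

```text
clock: 8.25
tcp_pos: [493.2, 27.3, 74.9]
tool_rot: [0.993, 0.119, 0.0, 0.0]
force: [-0.6, -0.5, -1.1]
width: 41.1
grip_force: 3.2
```

```bash
python3 - <<'E'
from h import *
s=observe();cm=camera_model("wrist");print(s["tcp_pos"],s["tool_rot"],s["width"],s["grip_force"])
im=get_image("wrist");cv2.imwrite("pics/w4.png",im);np.save("w4.npy",cm,allow_pickle=True)
b=get_image("scene");cv2.imwrite("pics/s4.png",b)
v=np.vstack([cv2.resize(im[:320,100:500],None,fx=1,fy=1),cv2.resize(b[170:260,250:384],(400,269),interpolation=cv2.INTER_CUBIC)])
cv2.imwrite("pics/v4.png",v)
E
```

```text
[493.23004889  27.32807664  74.865916  ] [9.92834246e-01 1.19499484e-01 1.76049779e-04 4.20850194e-05] 41.06534009704878 3.1638890504837036
```

View pics/v4.png

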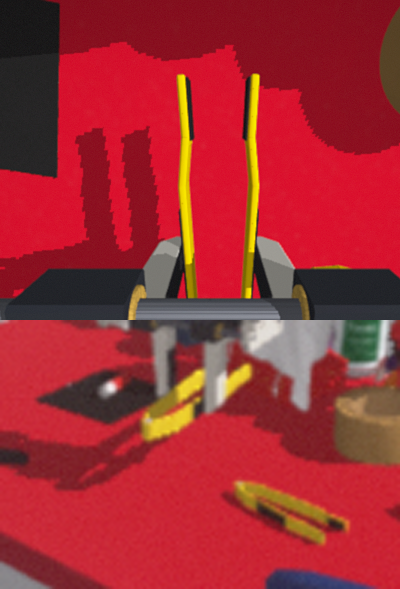

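The tongs hang well, jaws at (282,75) and (354,75) in the wrist image. Next I'll measure the tip location and pitch.

```bash
python3 - <<'E'
from h import *
im=cv2.imread("pics/w4.png");cm=np.load("w4.npy",allow_pickle=True).item()
hsv=cv2.cvtColor(im,cv2.COLOR_BGR2HSV)
m=cv2.inRange(hsv,(20,130,110),(35,255,255));m[240:]=0;m[:,:250]=0;m[:,380:]=0
p=np.argwhere(m)[:,::-1]
L=p[p[:,0]<318];Rr=p[p[:,0]>318]
a=2*np.arctan2(.1195,.99283);ex=np.array([np.cos(a),np.sin(a)]);ey=np.array([-ex[1],ex[0]])
t=np.array([493.2,27.3])
for z in(68,73,78,83):
  for A in(L,Rr):
    W=cast(cm,A,z)[:,:2]-t;u=W@ex;v=W@ey
    print(z,"end u",u.max().round(1),*[(c,v[(u>c-4)&(u<c+4)].mean().round(1)) for c in(50,70,90)],end=" | ")
  print()
E
```

```text
68 end u 99.4 (50, np.float64(19.0)) (70, np.float64(17.5)) (90, np.float64(18.5)) | 68 end u 99.8 (50, np.float64(-18.5)) (70, np.float64(-16.9)) (90, np.float64(-17.6)) | 
73 end u 98.7 (50, np.float64(18.5)) (70, np.float64(16.9)) (90, np.float64(17.9)) | 73 end u 99.1 (50, np.float64(-18.0)) (70, np.float64(-16.4)) (90, np.float64(-17.1)) | 
78 end u 98.0 (50, np.float64(18.0)) (70, np.float64(16.4)) (90, np.float64(17.3)) | 78 end u 98.4 (50, np.float64(-17.5)) (70, np.float64(-15.8)) (90, np.float64(-16.5)) | 
83 end u 97.4 (50, np.float64(17.4)) (70, np.float64(15.9)) (90, np.float64(16.8)) | 83 end u 97.7 (50, np.float64(-16.9)) (70, np.float64(-15.2)) (90, np.float64(-16.0)) |
```

send_rows:
  commands:
    - [[0,0,0],[0.003,-0.01,0],0.12]
    - [[0,0,0],[0.008,-0.035,0],0.12]
    - [[0,0,0],[0.014,-0.065,0],0.12]
    - [[0,0,0],[0.02,-0.095,0],0.12]
    - [[0,0,0],[0.027,-0.125,0],0.12]
    - [[0,0,0],[0.033,-0.15,0],0.12]
    - [[0,0,0],[0.036,-0.165,0],0.12]
    - [[0,0,0],[0.037,-0.17,0],0.12]

```text
clock: 9.02
tcp_pos: [487.9, 204.1, 74.0]
tool_rot: [0.993, 0.121, -0.001, -0.0]
force: [0.8, -0.8, -0.4]
width: 40.9
grip_force: 3.2
```

send_rows:
  commands:
    - [[0,0,0],[0,0,0],0.12]
    - [[0,0,0],[0,0,0],0.12]
    - [[0,0,0],[0,0,0],0.12]

```text
clock: 9.27
tcp_pos: [488.8, 200.4, 74.4]
tool_rot: [0.993, 0.119, -0.0, 0.0]
force: [0.3, -0.4, -0.8]
width: 41.3
grip_force: 3.2
```

```bash
python3 - <<'E'
from h import *
s=observe();cm=camera_model("wrist");print(s["tcp_pos"],s["tool_rot"],s["width"],s["grip_force"])
im=get_image("wrist");cv2.imwrite("pics/w5.png",im);np.save("w5.npy",cm,allow_pickle=True)
cv2.imwrite("pics/v5.png",cv2.resize(im[:300,200:440],None,fx=2,fy=2))
q=s["tool_rot"];a=2*np.arctan2(q[1],q[0]);ex=np.array([np.cos(a),np.sin(a)]);ey=np.array([-ex[1],ex[0]])
hsv=cv2.cvtColor(im,cv2.COLOR_BGR2HSV)
k=np.zeros(im.shape[:2],np.uint8);k[60:240,285:352]=255
m=cv2.inRange(hsv,(0,0,100),(180,255,255))&~cv2.inRange(hsv,(18,80,60),(38,255,255))&k
n,l,st,c=cv2.connectedComponentsWithStats(m)
for i in range(1,n):
    if st[i,4]<100: continue
    q=np.argwhere(l==i)[:,::-1];W=cast(cm,q,12)[:,:2];r=cv2.minAreaRect(W.astype(np.float32))
    d=W-s["tcp_pos"][:2];print(st[i],r,"u",(d@ex).min(),(d@ex).max(),"v",(d@ey).min(),(d@ey).max(),np.degrees(a))
E
```

```text
[488.75681887 200.41343411  74.44486204] [ 9.92874879e-01  1.19160891e-01 -3.53342962e-04  1.79610398e-04] 41.34740302620208 3.1636670976877213
[ 304   75   21   76 1543] ((567.590576171875, 222.9640350341797), (49.70896530151367, 14.319075584411621), 13.635675430297852) u 57.071955167394535 106.78598633275082 v -3.882120053960172 10.436306132030586 13.687356456082334
[ 291  209   55   31 1413] ((489.1903076171875, 200.8477783203125), (24.546369552612305, 41.67799758911133), 13.61303424835205) u -11.77538016827941 12.822966270672651 v -20.51012906781336 21.150812118695143 13.687356456082334
```

View pics/v5.png

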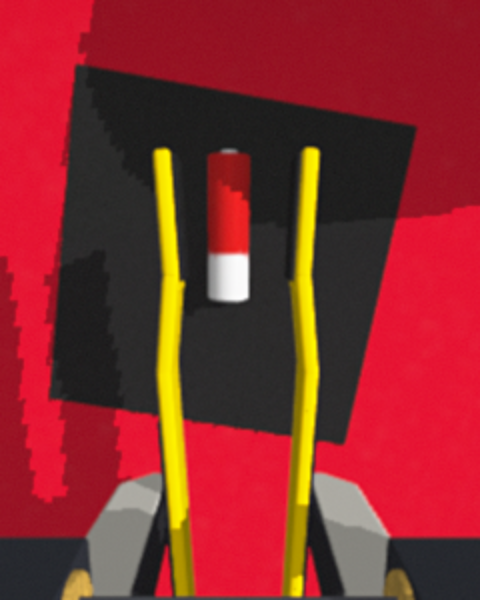

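The cell is parallel to the jaws, but the tongs sit about 2.8 mm right of its axis. I'll shift left and lower.

send_rows:
  commands:
    - [[0,0,0],[0,-0.0028,0],0.12]
    - [[0,0,0],[0,-0.0028,0.005],0.12]
    - [[0,0,0],[0,-0.0028,0.015],0.12]
    - [[0,0,0],[0,-0.0028,0.025],0.12]
    - [[0,0,0],[0,-0.0028,0.03],0.12]
    - [[0,0,0],[0,-0.0028,0.032],0.12]
    - [[0,0,0],[0,-0.0028,0.032],0.12]

```text
clock: 9.9
tcp_pos: [487.5, 203.7, 41.6]
tool_rot: [0.993, 0.119, -0.001, 0.0]
force: [-0.4, 0.4, -0.3]
width: 41.2
grip_force: 3.2
```

```bash
python3 - <<'E'
from h import *
s=observe();cm=camera_model("wrist");print(s["tcp_pos"],s["width"],s["grip_force"])
im=get_image("wrist");cv2.imwrite("pics/w6.png",im)
q=s["tool_rot"];a=2*np.arctan2(q[1],q[0]);ex=np.array([np.cos(a),np.sin(a)]);ey=np.array([-ex[1],ex[0]])
hsv=cv2.cvtColor(im,cv2.COLOR_BGR2HSV);k=np.zeros(im.shape[:2],np.uint8);k[60:205,285:352]=255
y=cv2.inRange(hsv,(18,80,60),(38,255,255))
m=cv2.inRange(hsv,(0,0,100),(180,255,255))&~y&k
n,l,st,c=cv2.connectedComponentsWithStats(m);i=1+st[1:,4].argmax()
def uv(p,z):
    d=cast(cm,p,z)[:,:2]-s["tcp_pos"][:2];return d@ex,d@ey
u,v=uv(np.argwhere(l==i)[:,::-1],12);print(st[i],"cell u",u.min(),u.max(),"v",v.min(),v.max())
p=np.argwhere(y)[:,::-1];u,v=uv(p,s["tcp_pos"][2]+3.2);g=(u>72)&(abs(v)<30)
for t in(g&(v>0),g&(v<0)):print("jaw u end",u[t].max(),"v",v[t].mean())
E
```

```text
[487.48973417 203.74076786  41.5915895 ] 41.19379679761933 3.1638142839074135
[ 307   65   25   91 2114] cell u 57.27488719591838 107.53177577332302 v -7.483702749507797 7.091049412380214
jaw u end 98.84581345240308 v 17.266838546660164
jaw u end 98.82297141577365 v -16.40008425535462
```

send_rows:
  commands:
    - [[0,0,0],[0,0,0.008],0.12]
    - [[0,0,0],[0,0,0.016],0.12]
    - [[0,0,0],[0,0,0.021],0.12]
    - [[0,0,0],[0,0,0.0225],0.12]
    - [[0,0,0],[0,0,0.0225],0.12]
    - [[0,0,0],[0,0,0.0225],0.12]

```text
clock: 10.45
tcp_pos: [488.2, 203.9, 20.1]
tool_rot: [0.993, 0.12, -0.0, 0.0]
force: [0.2, 0.0, -0.7]
width: 40.9
grip_force: 3.2
```

send_rows:
  commands:
    - [[0,0,0],[0,0,0],0.15]
    - [[0,0,0],[0,0,0],0.18]
    - [[0,0,0],[0,0,0],0.21]
    - [[0,0,0],[0,0,0],0.24]
    - [[0,0,0],[0,0,0],0.27]
    - [[0,0,0],[0,0,0],0.3]
    - [[0,0,0],[0,0,0],0.35]
    - [[0,0,0],[0,0,0],0.4]
  force: 25

```text
clock: 11.12
tcp_pos: [488.3, 204.0, 20.3]
tool_rot: [0.993, 0.12, 0.0, -0.0]
force: [0.5, 0.5, -0.1]
width: 33.8
grip_force: 25.0
```

send_rows:
  commands:
    - [[0,0,0],[0,0,0],0.5]
    - [[0,0,0],[0,0,0],0.6]
    - [[0,0,0],[0,0,0],0.6]
    - [[0,0,0],[0,0,0],0.6]
  force: 25

```text
clock: 11.45
tcp_pos: [488.3, 204.0, 20.3]
tool_rot: [0.993, 0.119, 0.0, -0.0]
force: [-0.2, -0.4, 0.1]
width: 33.9
grip_force: 25.0
```

Stopped at 33.9 mm, as expected with the cell in the jaws. Now lift.

send_rows:
  commands:
    - [[0,0,0],[0,0,-0.004],0.6]
    - [[0,0,0],[0,0,-0.012],0.6]
    - [[0,0,0],[0,0,-0.024],0.6]
    - [[0,0,0],[0,0,-0.036],0.6]
    - [[0,0,0],[0,0,-0.048],0.6]
    - [[0,0,0],[0,0,-0.058],0.6]
    - [[0,0,0],[0,0,-0.06],0.6]
    - [[0,0,0],[0,0,-0.06],0.6]

```text
clock: 12.12
tcp_pos: [488.9, 204.1, 81.3]
tool_rot: [0.993, 0.12, 0.001, -0.0]
force: [-0.7, 0.3, -1.4]
width: 33.9
grip_force: 25.0
```

send_rows:
  commands:
    - [[0,0,0],[0,0,-0.008],0.6]
    - [[0,0,0],[0,0,-0.02],0.6]
    - [[0,0,0],[0,0,-0.035],0.6]
    - [[0,0,0],[0,0,-0.05],0.6]
    - [[0,0,0],[0,0,-0.065],0.6]
    - [[0,0,0],[0,0,-0.076],0.6]
    - [[0,0,0],[0,0,-0.08],0.6]
    - [[0,0,0],[0,0,-0.08],0.6]

```text
clock: 12.78
tcp_pos: [488.6, 204.0, 161.0]
tool_rot: [0.993, 0.119, 0.001, -0.0]
force: [-0.3, -0.7, -0.9]
width: 34.2
grip_force: 25.0
```

send_rows:
  commands:
    - [[0,0,0],[0,0,0],0.6]
    - [[0,0,0],[0,0,0],0.6]
    - [[0,0,0],[0,0,0],0.6]
    - [[0,0,0],[0,0,0],0.6]
    - [[0,0,0],[0,0,0],0.6]
    - [[0,0,0],[0,0,0],0.6]

```text
clock: 13.28
tcp_pos: [488.1, 203.9, 159.9]
tool_rot: [0.993, 0.119, -0.0, 0.0]
force: [-0.3, 0.0, -0.7]
width: 33.9
grip_force: 25.0
```

```bash
python3 - <<'E'
from h import *
print(observe()["tcp_pos"])
a=get_image("wrist");b=get_image("scene");c=get_image("top")
f=lambda x,w,h:cv2.resize(x,(w,h),interpolation=cv2.INTER_CUBIC)
cv2.imwrite("pics/v7.png",np.vstack([np.hstack([f(a[:300,200:440],240,300),f(b[150:270,230:450],540,300)]),f(c[130:230,200:480],780,280)]))
E
```

```text
[488.0960663  203.90653802 159.90363926]
```

View pics/v7.png

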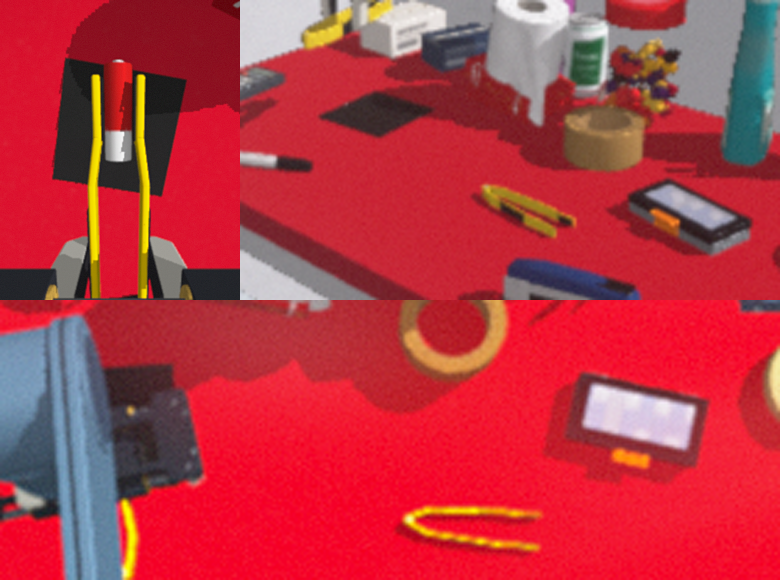

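The wrist view shows the cell held between the jaws at (118,110), about 140 mm up. The mat is empty, the lid is shut at (690,215), and the bystanders are in place.

```bash
python3 -c "from bench import *; print(job_done())"
```

```text
the job is handed in; nothing more can be done
None
```

I handed the job in at about 13 s with the case lid snapped shut and the leaking cell held in the large tongs' jaws, about 14 cm above the table; the gripper stayed clear of the cell and the bystanders I could see in the last pictures were in place.

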